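# Count along the hall rack and push the spectacle case into the third gap

### The job

On the hall console, the spectacle case belongs in the third gap of the wooden divided rack, counted from the end where the potted plant stands (filled gaps count too). First count along the rack with a fingertip from that end, touching the end upright, then the next, then the next, in turn: the gap just past that third upright is the third. Then push the blue case along the console into that gap, straight in until it meets the back of the rack, without ever lifting or tipping it, and leave the plant, the key bowl, the diary and the power bank where they are.

Things in the scene. Friction and masses are not known exactly. Their poses are not given: they have to be found in the camera images.
- rack: Pale wooden rack fixed to the console, 270 mm long, 66 mm high. Origin on the console; x points from the open front to the back, y along the row. Seven 6 mm uprights every 44 mm (y = +132 to -132 mm) from x = -63 to +67 mm; six gaps 38 mm wide at y = +110, +66, +22, -22, -66, -110 mm, open at front and top, the console their floor, closed by a back panel 58 mm high, inner face at x = +67 mm.
- upright_0: Upright panel 0 of the rack, at y = +132 mm in the rack's frame. Origin at the middle of its top edge (66 mm above the console, at x = 0 of the rack); axes as the rack's. The top edge runs level from 63 mm before to 67 mm behind the origin.
- upright_1: Upright panel 1 of the rack, at y = +88 mm in the rack's frame. Origin at the middle of its top edge (66 mm above the console, at x = 0 of the rack); axes as the rack's. The top edge runs level from 63 mm before to 67 mm behind the origin.
- upright_2: Upright panel 2 of the rack, at y = +44 mm in the rack's frame. Origin at the middle of its top edge (66 mm above the console, at x = 0 of the rack); axes as the rack's. The top edge runs level from 63 mm before to 67 mm behind the origin.
- upright_3: Upright panel 3 of the rack, at y = +0 mm in the rack's frame. Origin at the middle of its top edge (66 mm above the console, at x = 0 of the rack); axes as the rack's. The top edge runs level from 63 mm before to 67 mm behind the origin.
- upright_4: Upright panel 4 of the rack, at y = -44 mm in the rack's frame. Origin at the middle of its top edge (66 mm above the console, at x = 0 of the rack); axes as the rack's. The top edge runs level from 63 mm before to 67 mm behind the origin.
- upright_5: Upright panel 5 of the rack, at y = -88 mm in the rack's frame. Origin at the middle of its top edge (66 mm above the console, at x = 0 of the rack); axes as the rack's. The top edge runs level from 63 mm before to 67 mm behind the origin.
- upright_6: Upright panel 6 of the rack, at y = -132 mm in the rack's frame. Origin at the middle of its top edge (66 mm above the console, at x = 0 of the rack); axes as the rack's. The top edge runs level from 63 mm before to 67 mm behind the origin.
- case_mid (a point): Blue hard spectacle case, shut, lying loose on the console in front of the rack: 140 mm long (x), 30 mm wide (y), 34 mm high, corners rounded 5 mm, about 90 g, slides when pushed. The point is its centre, 17 mm above the console. Either end may go in first. Home against the back panel, this point is at x = -3 mm of the rack and 10 mm of the case sticks out in front.
- plant: Small green succulent in a white pot, 72 mm across, about 120 mm high in all, standing loose beyond one end of the rack, about 215 mm along the row from the rack's origin. Origin under its centre. It marks the end to count from.
- bowl: Blue bowl with keys in it, 84 mm across, 36 mm high, loose, beyond the other end of the rack. Origin under its centre.
- diary: Red pocket diary standing on its long edge in one of the gaps, 120 mm long (x), 24 mm thick (y), 60 mm high. Origin under its centre.
- powerbank: Black power bank standing on its long edge in another gap, 120 mm long (x), 24 mm thick (y), 60 mm high. Origin under its centre.
Things that resemble listed ones, but are neither listed nor needed, are in the scene too. Leave any orange or red look-alike of the part that bears case_mid alone.

How it is judged:
On the way, in this order (a step that is already met when the one before it is completed fails the run):
1. a fingertip touches the end upright on the plant's side (((y of plant in the frame of rack above 0.1 m and contact force between the fingers and upright_0 above 0.3 N) or (y of plant in the frame of rack below -0.1 m and contact force between the fingers and upright_6 above 0.3 N))).
2. then the second upright from that end (((y of plant in the frame of rack above 0.1 m and contact force between the fingers and upright_1 above 0.3 N) or (y of plant in the frame of rack below -0.1 m and contact force between the fingers and upright_5 above 0.3 N))).
3. then the third upright from that end (((y of plant in the frame of rack above 0.1 m and contact force between the fingers and upright_2 above 0.3 N) or (y of plant in the frame of rack below -0.1 m and contact force between the fingers and upright_4 above 0.3 N))).
4. after the counting, the case is in the third gap, at least 40 mm deep (((y of plant in the frame of rack above 0.1 m and y of case_mid in the frame of rack between 0.016 and 0.028 m and angle between the x axis of case_mid and the x axis of rack, either way round below 0.12 rad and x of case_mid in the frame of rack above -0.093 m) or (y of plant in the frame of rack below -0.1 m and y of case_mid in the frame of rack between -0.028 and -0.016 m and angle between the x axis of case_mid and the x axis of rack, either way round below 0.12 rad and x of case_mid in the frame of rack above -0.093 m))), for 0.1 s.
At the end, for the whole second after the job is handed in: The case lies flat in the third gap counted from the plant's end, within 7 mm of the back panel, within 6 mm of the gap's middle line and along it (within 0.12 rad); the plant, bowl, diary and power bank are within 20 mm of where they stood (((y of plant in the frame of rack above 0.1 m and y of case_mid in the frame of rack between 0.016 and 0.028 m and angle between the x axis of case_mid and the x axis of rack, either way round below 0.12 rad and x of case_mid in the frame of rack above -0.01 m) or (y of plant in the frame of rack below -0.1 m and y of case_mid in the frame of rack between -0.028 and -0.016 m and angle between the x axis of case_mid and the x axis of rack, either way round below 0.12 rad and x of case_mid in the frame of rack above -0.01 m)) and height (world z) of case_mid below 0.022 m and angle between case_mid's own z axis and vertical below 0.1 rad and distance of each of plant, bowl, diary, powerbank from where it was at the start of the episode below 0.02 m); the robot touches nothing.
It fails at once if the case is lifted more than 10 mm or tipped by more than 0.35 rad (height (world z) of case_mid above 0.027 m or angle between case_mid's own z axis and vertical above 0.35 rad).
It fails at once if the potted plant is moved by more than 20 mm or tipped over (distance of plant from where it was at the start of the episode above 0.02 m or angle between plant's own z axis and vertical above 0.3 rad).
It fails at once if the key bowl is moved by more than 20 mm or tipped over (distance of bowl from where it was at the start of the episode above 0.02 m or angle between bowl's own z axis and vertical above 0.3 rad).
It fails at once if the red diary is moved by more than 20 mm or tipped over (distance of diary from where it was at the start of the episode above 0.02 m or angle between diary's own z axis and vertical above 0.3 rad).
It fails at once if the black power bank is moved by more than 20 mm or tipped over (distance of powerbank from where it was at the start of the episode above 0.02 m or angle between powerbank's own z axis and vertical above 0.3 rad).
It also fails if it takes over 72 s, if anything falls off the work surface, if the arm or the gripper's body presses on something with over 40 N, if the wrist force passes 120 N, or if a joint passes its speed limit or range.

### The arm

A 6-joint arm with a two-finger parallel gripper is mounted at the origin on the work surface. World frame = base frame: x ahead of the robot, y to its left, z up, the work surface at z = 0. Lengths are in m, angles in rad, forces in N, time in s.
With the tool pointing down it reaches from about 0.225 to 0.725 m from the base axis. Payload 3.1 kg.
Tool frame: the origin (TCP) lies midway between the tips of the shut fingers; the grasp point (between the pads) lies 19 mm behind it; z points along the fingers, x is the direction in which the jaws open and shut, and the axes are right-handed (so a half turn about z gives the same grasp; the last joint's range is limited). The gripper opens to 85 mm and grips with 20 to 120 N. Pads are 22 mm wide; open, the fingers measure 114 mm over their backs; the gripper's body (76 mm by 85 mm) begins 54 mm behind the grasp point. The pads swing forward as they close: fully open they stand 13 mm farther back than shut.
Start: joints at [-1.355, 0.048, 0.099, 1.622, 0, 1.443], TCP at [0.177, -0.494, 0.231] pointing down, gripper open.
Joint ranges: [-2.91, 2.91], [-0.99, 1.94], [-1.21, 1.42], [-2.12, 2.29], [-1.49, 1.47], [-3.14, 3.14]. Speed limits (rad/s): [2.79, 2.79, 3.14, 3.14, 3.14, 3.14].

### API

Orientations are given as a unit quaternion [x, y, z, w].
In Python, from workcell import r gives the robot as it stands. The module is installed in compiled form; this text tells all that it offers.
- The arm moves only by the tool drive_tool, never from a script. Its argument "steps" is a list of rows, each a list of 3 entries, a list of its own where there are three numbers: the shift along the world's x, y, z each as a share of 25 mm, from -1 to 1, then the turn about the world's z as a share of 0.12 rad, from -1 to 1, then the opening, from -1 (shut) to 1 (fully open), so that 0 is half open. A call has 1 to 12 rows; each row shifts and turns the commanded pose from where the row before left it; what a row does not reach is not made up. A row lasts 1/8 s, in which the tool goes at most 62.5 mm and 10.7 degrees, less where a joint would pass 70% of its speed; a pose out of reach is approached as far as the arm can. A call with a number of a shift or a turn outside -1 to 1 is refused whole. A call with a gripper value outside its range is refused whole. The fingers move at their own pace and stop on an object; "grip_force" is the grip in N (left out, the last holds). Time passes only in rows, so rows that do not move let the fingers close. It gives the time, the measured TCP pose, the force and the opening at its end, in the units of the state.
- r.state(): the state, without advancing time (a new reading comes with each control period).
- r.snapshot(name): name is "scene" or "top" or "wrist"; returns (picture, depth): 384x512x3 uint8, red, green, blue; 384x512 float32, m along the optical axis (not along the pixel's ray), 0 where there is no reading.
- r.camera_info(name): a dict with "fx", "fy", "cx", "cy" (pixels), "world_to_cam" (4x4, takes a point from world to camera coordinates). Camera axes: x right, y up, looking along -z (the intrinsics and any distortion apply to the point x, -y, -z); pixel columns grow to the right and rows downward; lengths in m; the calibration is good to about 2 mm. A picture is of the moment at which its call begins: read the wrist's pose just before it. camera_info takes no time and is no camera call; for the wrist camera it gives the pose at the moment of the call.
- r.close_job(): hands the job in, once; it reports no verdict.
The state is a dict: "time": time; "joints": joint angles; "joint_velocities": joint speeds; "tau": joint torques, N m; "eef_pos": TCP position; "eef_rot": TCP orientation; "force": force on the tool from outside, world axes, zero at the start; "ft_torque": the same for the moment, N m; "width": opening from 0.0 (shut) to 1.0 (fully open).
Only numpy, scipy, OpenCV 4.12 (cv2) and the standard library are available. Lean on these libraries where they do the work, as an engineer would, in place of code of your own. Each camera call takes 0.05 s, during which the arm holds its last target.

## Working session

There is one attempt and no reset: what is moved stays moved. The work goes in short steps, Python scripts to look and compute and a tool call to move; the robot and the scene stay as the last step left them, time stands still between calls to the robot, and variables do not carry over. Pictures are saved under pics/ and viewed, and the job is handed in when it is done.

Besides the shell and the picture viewer there is one more tool, called after "Request:" as a command line: name --argument value ..., lists and objects as JSON in quotes. drive_tool: Moves the arm, as the interface text tells. Its arguments: {"type":"object","properties":{"steps":{"type":"array"},"grip_force":{"type":"number"}},"required":["steps"]}

```bash
mkdir -p pics; cat > h.py <<'E'
import numpy as np, cv2
from workcell import r
def save(n,im,s=1.5):
    cv2.imwrite(f'pics/{n}.png',cv2.resize(im[:,:,::-1],None,fx=s,fy=s,interpolation=cv2.INTER_CUBIC))
def ray(c,u,v):
    T=np.linalg.inv(c['world_to_cam']); d=np.array([(u-c['cx'])/c['fx'],-(v-c['cy'])/c['fy'],-1.])
    return T[:3,3],T[:3,:3]@d
def onz(c,u,v,z):
    o,d=ray(c,u,v); return o+d*(z-o[2])/d[2]
E
python3 - <<'E'
from h import *
for n in ['top','scene']:
    im,d=r.snapshot(n); np.savez(n+'0.npz',im=im,d=d); save(n+'0',im); c=r.camera_info(n); print(n,{k:np.round(c[k],4).tolist() for k in c})
s=r.state();print(s['time'],s['eef_pos'],s['eef_rot'],s['force'],s['width'])
E
```

```text
top {'fx': 348.8364, 'fy': 348.8364, 'cx': 253.9951, 'cy': 198.6933, 'world_to_cam': [[0.005, -1.0, 0.0016, -0.0253], [0.9855, 0.0052, 0.1696, -0.5761], [-0.1696, 0.0007, 0.9855, -0.8247], [0.0, 0.0, 0.0, 1.0]]}
scene {'fx': 420.8421, 'fy': 420.8421, 'cx': 256.629, 'cy': 194.86, 'world_to_cam': [[0.1246, 0.9921, -0.0178, -0.0564], [-0.5966, 0.0892, 0.7975, 0.2703], [0.7928, -0.0887, 0.603, -1.3623], [0.0, 0.0, 0.0, 1.0]]}
0.1 [ 0.17681532 -0.49374291  0.23023242] [ 8.17642171e-01 -5.75725748e-01 -7.96204895e-04 -7.12766061e-04] [-0.35308095 -0.41849319  0.7220568 ] 1.0011201787155575
```

```bash
ls .
```

```text
h.py
pics
scene0.npz
top0.npz
```

View pics/top0.png

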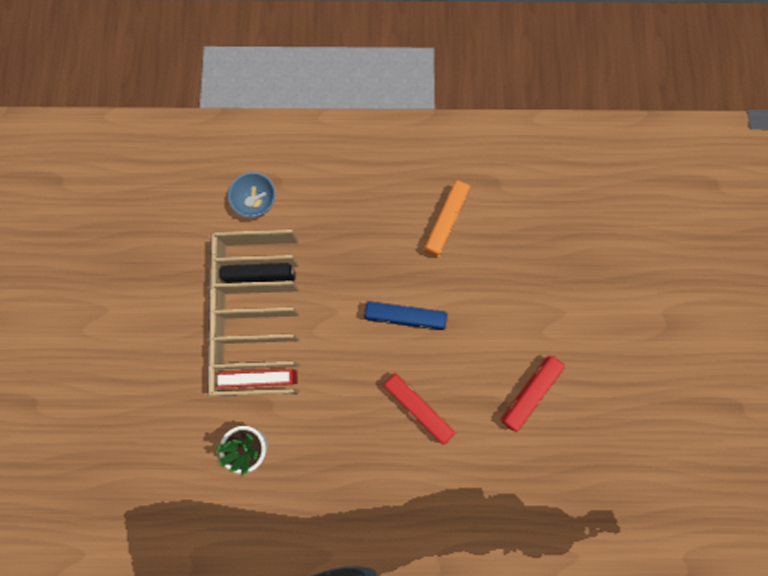

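View pics/scene0.png

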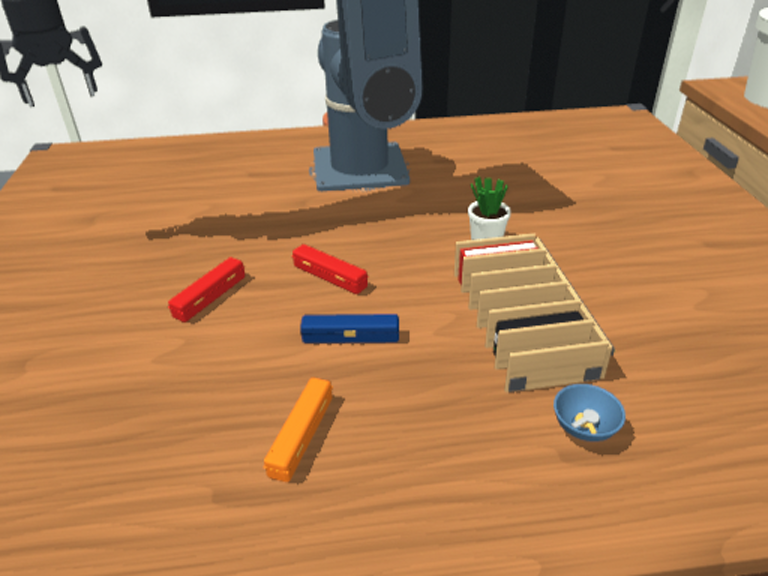

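The top view (enlarged pixels) shows the plant at (242,450), next to the end upright at v≈392. The diary is in gap 1, gaps 2–4 look empty, and the power bank is in gap 5. The bowl is at (250,195).

Candidates for the case are blue (405,315), orange (447,218), red (418,408) and red (532,393). Only the blue one fits the description. Next I'll measure and crop.

```bash
python3 - <<'E'
from h import *
z=np.load('top0.npz'); im,d=z['im'],z['d']; c=r.camera_info('top')
T=np.linalg.inv(c['world_to_cam'])
v,u=np.mgrid[:384,:512]
P=np.stack([(u-c['cx'])/c['fx']*d,-(v-c['cy'])/c['fy']*d,-d],-1)@T[:3,:3].T+T[:3,3]
np.save('P.npy',P)
hsv=cv2.cvtColor(im,cv2.COLOR_RGB2HSV)
def rep(n,m):
    m=m&(d>0); q=P[m]; print(n,m.sum(),np.round(q.mean(0),4),np.round(np.percentile(q,[2,98],0),4).tolist()); return q
# rack tops
reg=(u>135)&(u<202)&(v>148)&(v<268)
m=reg&(P[...,2]>0.062)&(hsv[...,0]<30)&(hsv[...,1]<150)
rep('racktop',m)
cv2.imwrite('pics/racktop.png',cv2.resize((m*255).astype(np.uint8)[140:275,130:210],None,fx=6,fy=6,interpolation=0)[:, :480])
# profile of tops at columns: subpixel centroid via brightness
for uu in (155,165,175,185,192):
    col=m[:,uu]; n,l,st,ce=cv2.connectedComponentsWithStats(col.astype(np.uint8)[:,None])
    print(uu,[tuple(np.round(onz(c,uu,ce[i][1],.066)[:2],4)) for i in range(1,n)])
# case
mb=(hsv[...,0]>100)&(hsv[...,0]<130)&(hsv[...,1]>120)&(u>230)&(u<310)&(v>190)&(v<230)
q=rep('case',mb)
mt=mb&(P[...,2]>.03); q=rep('casetop',mt)
rc=cv2.minAreaRect((q[:,:2]*1000).astype(np.float32)); print(rc)
w,V=np.linalg.eigh(np.cov(q[:,:2].T)); print('axis',V[:,1])
for n,mm in [('plant',(u>130)&(u<182)&(v>278)&(v<320)&(P[...,2]>.01)),('bowl',(u>148)&(u<186)&(v>112)&(v<148)&(P[...,2]>.01)),('pb',(u>143)&(u<200)&(v>172)&(v<190)&(hsv[...,2]<60)),('diary',(u>140)&(u<202)&(v>243)&(v<262)&(P[...,2]>.055)&(hsv[...,2]>200)),('orange',(u>270)&(u<320)&(v>115)&(v<175)&(P[...,2]>.01)),('red1',(u>250)&(u<310)&(v>245)&(v<300)&(P[...,2]>.01)),('red2',(u>325)&(u<385)&(v>230)&(v<295)&(P[...,2]>.01))]: rep(n,mm)
save('crop',im[140:310,120:400],2.8)
E
```

```text
racktop 898 [0.5516 0.1878 0.0651] [[0.4191, 0.1254, 0.0623], [0.6869, 0.2507, 0.0682]]
155 [(np.float64(0.6833), np.float64(0.2266)), (np.float64(0.6395), np.float64(0.2243)), (np.float64(0.5951), np.float64(0.222)), (np.float64(0.5527), np.float64(0.2197)), (np.float64(0.5086), np.float64(0.2174)), (np.float64(0.4641), np.float64(0.215)), (np.float64(0.4333), np.float64(0.2134)), (np.float64(0.4204), np.float64(0.2127))]
165 [(np.float64(0.6848), np.float64(0.2016)), (np.float64(0.6409), np.float64(0.1995)), (np.float64(0.5965), np.float64(0.1974)), (np.float64(0.5529), np.float64(0.1953)), (np.float64(0.5088), np.float64(0.1931)), (np.float64(0.4654), np.float64(0.191)), (np.float64(0.4217), np.float64(0.1889))]
175 [(np.float64(0.6849), np.float64(0.1765)), (np.float64(0.641), np.float64(0.1746)), (np.float64(0.6346), np.float64(0.1743)), (np.float64(0.5979), np.float64(0.1728)), (np.float64(0.5542), np.float64(0.1709)), (np.float64(0.5101), np.float64(0.1689)), (np.float64(0.4667), np.float64(0.1671)), (np.float64(0.4229), np.float64(0.1652))]
185 [(np.float64(0.6863), np.float6
[... 862 characters left out ...]
6), (136.46939086914062, 27.32499122619629), 82.4105224609375)
axis [0.12989705 0.99152749]
plant 817 [0.3352 0.1916 0.0775] [[0.3048, 0.1618, 0.0578], [0.366, 0.2241, 0.1138]]
bowl 649 [0.7692 0.2123 0.0228] [[0.7257, 0.1706, 0.0103], [0.8011, 0.2452, 0.0379]]
pb 540 [0.6177 0.1879 0.0539] [[0.6074, 0.1323, 0.0249], [0.6315, 0.2446, 0.0623]]
diary 308 [0.4435 0.1856 0.0577] [[0.4332, 0.1273, 0.0553], [0.4528, 0.2497, 0.0604]]
orange 605 [ 0.7225 -0.1349  0.0325] [[0.661, -0.1697, 0.0202], [0.7864, -0.1003, 0.0368]]
red1 729 [ 0.3959 -0.0839  0.0325] [[0.3461, -0.1349, 0.0215], [0.4471, -0.033, 0.0364]]
red2 776 [ 0.4223 -0.2723  0.0315] [[0.3679, -0.3182, 0.0132], [0.4783, -0.2267, 0.0366]]
```

View pics/crop.png

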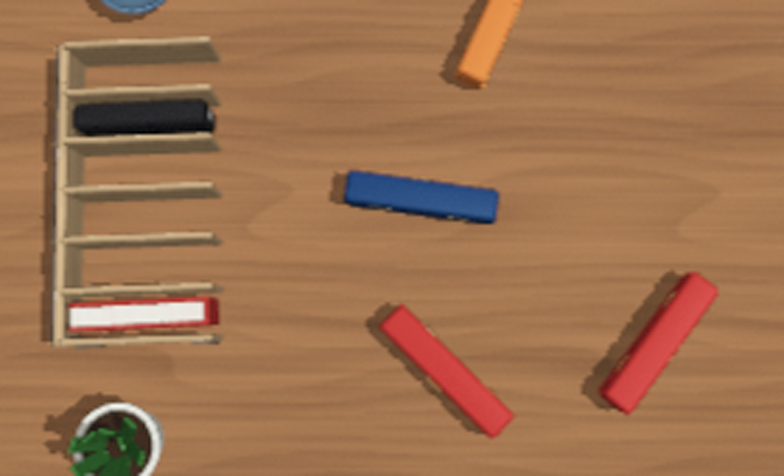

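The crop confirms it: the blue case lies nearest gaps 3–4, turned about 0.16 rad from the rack's direction. The rack's x axis points roughly along world +y. Upright 0, on the plant side, is at x≈0.422, upright_1 at 0.466 and upright_2 at 0.510. Their 44 mm spacing and 66 mm height match the description. I'll move towards the end upright with the fingers shut, turning the jaw along the rack.

Request:
drive_tool --steps '[[[0.38, 0.98, 0], 0.9, -1], [[0.38, 0.98, 0], 0.9, -1], [[0.38, 0.98, 0], 0.9, -1], [[0.38, 0.98, 0], 0.9, -1], [[0.38, 0.98, 0], 0.9, -1], [[0.38, 0.98, 0], 0.9, -1], [[0.38, 0.98, 0], 0.9, -1], [[0.38, 0.98, 0], 0.9, -1], [[0.38, 0.98, 0], 0.9, -1], [[0.38, 0.98, 0], 0.9, -1], [[0.38, 0.98, 0], 0.9, -1], [[0.38, 0.98, 0], 0.9, -1]]'

```text
time: 1.6
eef_pos: [0.291, -0.1993, 0.2308]
eef_rot: [0.999, 0.036, -0.0, -0.0]
force: [0.5, 0.3, 0.1]
width: -0.002
```

Request:
drive_tool --steps '[[[0.38, 0.98, 0], 0.9, -1], [[0.38, 0.98, 0], 0.9, -1], [[0.38, 0.98, 0], 0.9, -1], [[0.38, 0.98, 0], 0.9, -1], [[0.38, 0.98, 0], 0.9, -1], [[0.38, 0.98, 0], 0.9, -1], [[0.38, 0.98, 0], 0.9, -1], [[0.38, 0.98, 0], 0.9, -1], [[0.38, 0.98, 0], 0.9, -1], [[0.38, 0.98, 0], 0.9, -1], [[0.38, 0.98, 0], 0.9, -1], [[0, 0, 0], 0, -1]]'

```text
time: 3.1
eef_pos: [0.3953, 0.0702, 0.2306]
eef_rot: [0.808, 0.589, -0.001, -0.0]
force: [-0.4, 0.1, -0.7]
width: 0.001
```

```bash
cat >> h.py <<'E'
def st():
    s=r.state(); q=s['eef_rot']; print('t',round(s['time'],2),'p',np.round(s['eef_pos'],4),'ang',round(2*np.arctan2(q[1],q[0]),3),'q',np.round(q,3),'F',np.round(s['force'],2),'w',round(s['width'],3),'j',np.round(s['joints'],2)); return s
E
python3 -c "
from h import *
st()"
```

```text
t 3.1 p [0.3953 0.0702 0.2306] ang 1.259 q [ 0.808  0.589 -0.001 -0.   ] F [-0.4   0.08 -0.71] w 0.001 j [ 0.01 -0.27 -0.19  1.65 -0.    0.32]
```

Request:
drive_tool --steps '[[[0.28, 0.8, -0.5], 0.72, -1], [[0.28, 0.8, -1], 0.72, -1], [[0.28, 0.8, -1], 0.72, -1], [[0.28, 0.8, -1], 0.72, -1], [[0, 0, -1], 0, -1], [[0, 0, -1], 0, -1], [[0, 0, 0], 0, -1], [[0, 0, 0], 0, -1]]'

```text
time: 4.1
eef_pos: [0.4238, 0.1487, 0.0946]
eef_rot: [0.696, 0.718, 0.0, 0.0]
force: [0.8, -0.3, -0.1]
width: -0.001
```

```bash
python3 -c "
from h import *
st()
im,d=r.snapshot('top'); save('top1',im); im,d=r.snapshot('scene'); save('scene1',im)"
```

```text
t 4.1 p [0.4238 0.1487 0.0946] ang 1.601 q [0.696 0.718 0.    0.   ] F [ 0.81 -0.34 -0.14] w -0.001 j [ 0.19 -0.14 -0.35  1.36 -0.    0.16]
```

View pics/scene1.png

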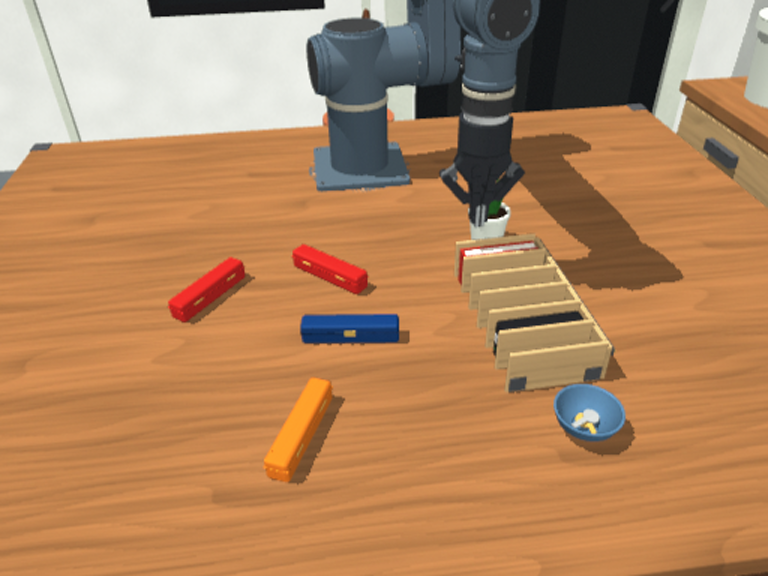

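The shut fingertip (about 480,225) hangs above the front of the plant-side end upright. Now I'll descend gently to contact.

Request:
drive_tool --steps '[[[0, 0, -0.5], 0, -1], [[0, 0, -0.5], 0, -1], [[0, 0, -0.1], 0, -1], [[0, 0, -0.1], 0, -1], [[0, 0, 0], 0, -1]]'

```text
time: 4.82
eef_pos: [0.4229, 0.1491, 0.0657]
eef_rot: [0.696, 0.718, -0.0, -0.0]
force: [-5.3, -1.4, 12.8]
width: 0.002
```

Contact at z=65.7 mm with 12.8 N, which matches the 66 mm top edge of upright_0. Next, lift 20 mm, move 44 mm along the row and touch again.

Request:
drive_tool --steps '[[[0, 0, 0.5], 0, -1], [[0, 0, 0.4], 0, -1], [[0.88, 0, 0], 0, -1], [[0.88, 0, 0], 0, -1], [[0, 0, 0], 0, -1], [[0, 0, -0.4], 0, -1], [[0, 0, -0.4], 0, -1], [[0, 0, -0.1], 0, -1], [[0, 0, 0], 0, -1]]'

```text
time: 5.95
eef_pos: [0.4666, 0.1493, 0.0657]
eef_rot: [0.696, 0.718, -0.0, 0.0]
force: [-5.7, -0.9, 12.5]
width: -0.003
```

Upright_1 touched at x=0.4666, z=65.7 mm, 12.5 N. Upright_2 is next.

Request:
drive_tool --steps '[[[0, 0, 0.5], 0, -1], [[0, 0, 0.4], 0, -1], [[0.88, 0, 0], 0, -1], [[0.88, 0, 0], 0, -1], [[0, 0, 0], 0, -1], [[0, 0, -0.4], 0, -1], [[0, 0, -0.4], 0, -1], [[0, 0, -0.1], 0, -1], [[0, 0, 0], 0, -1]]'

```text
time: 7.08
eef_pos: [0.5105, 0.1493, 0.0657]
eef_rot: [0.696, 0.718, -0.0, -0.0]
force: [-4.5, -0.2, 11.2]
width: 0.001
```

```bash
python3 -c "
from h import *
st()
im,d=r.snapshot('scene'); save('scene2',im[120:300,240:460],3.4)"
```

```text
t 7.08 p [0.5105 0.1493 0.0657] ang 1.603 q [ 0.696  0.718 -0.    -0.   ] F [-4.49 -0.17 11.16] w 0.001 j [ 0.16  0.09 -0.18  1.29 -0.    0.13]
```

View pics/scene2.png

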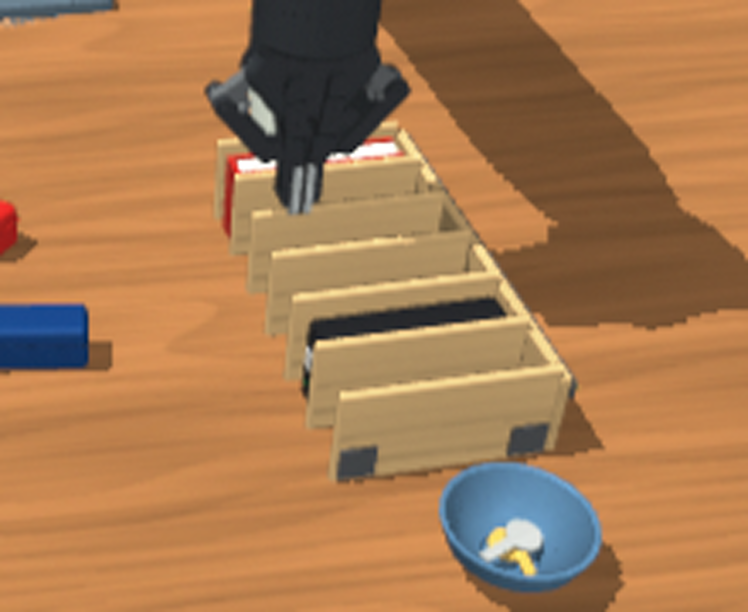

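The third touch is confirmed: the fingertip (about 300,205 in the crop) is on upright_2 and read 11 N. Now I'll go to the far side of the case. The jaws will be opened along its length so two fingers can push its long side square to the rack and onto the gap's line.

Request:
drive_tool --steps '[[[0, 0, 0.6], 0, -1], [[0, 0, 1], 0, -1], [[0, 0, 0.8], 0, -1], [[0.5, -1, 0], 0, 0.4], [[0.5, -1, 0], 0, 0.4], [[0.5, -1, 0], 0, 0.4], [[0.5, -1, 0], 0, 0.4], [[0.5, -1, 0], 0, 0.4], [[0.5, -1, 0], 0, 0.4], [[0.5, -1, 0], 0, 0.4], [[0.5, -1, 0], 0, 0.4], [[0, -0.5, 0], 0, 0.4]]'

```text
time: 8.62
eef_pos: [0.6114, -0.0643, 0.1232]
eef_rot: [0.696, 0.718, -0.0, -0.0]
force: [0.2, -0.2, -0.9]
width: 0.698
```

Request:
drive_tool --steps '[[[0, 0, -1], 0, 0.4], [[0, 0, -1], 0, 0.4], [[0, 0, -0.8], 0, 0.4], [[0, 0, 0], 0, 0.4]]'

```text
time: 9.12
eef_pos: [0.6087, -0.0622, 0.0513]
eef_rot: [0.696, 0.718, -0.001, -0.003]
force: [-0.7, 0.4, 0.6]
width: 0.698
```

```bash
python3 -c "
from h import *
st()
im,d=r.snapshot('scene'); save('scene3',im)
c=r.camera_info('wrist');im,d=r.snapshot('wrist'); save('wrist3',im)"
```

```text
t 9.12 p [ 0.6087 -0.0622  0.0513] ang 1.603 q [ 0.696  0.718 -0.001 -0.003] F [-0.71  0.36  0.6 ] w 0.698 j [-0.21  0.31  0.04  1.31  0.   -0.24]
```

View pics/scene3.png

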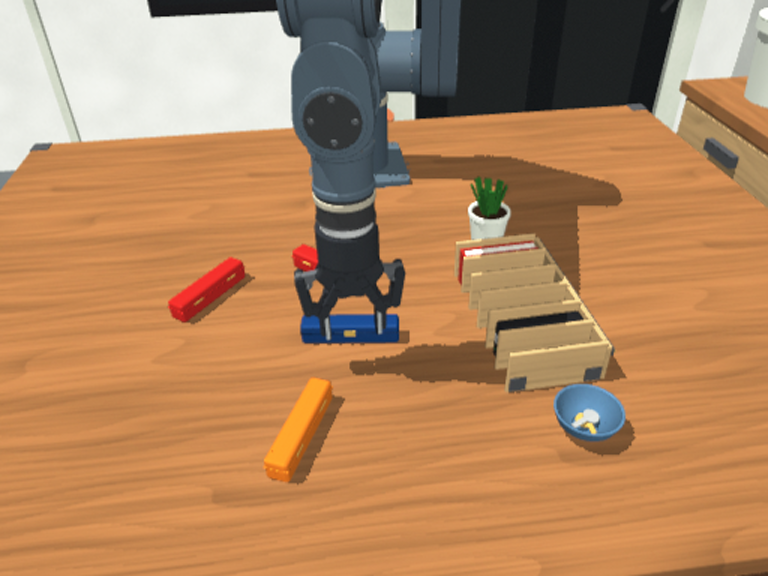

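View pics/wrist3.png

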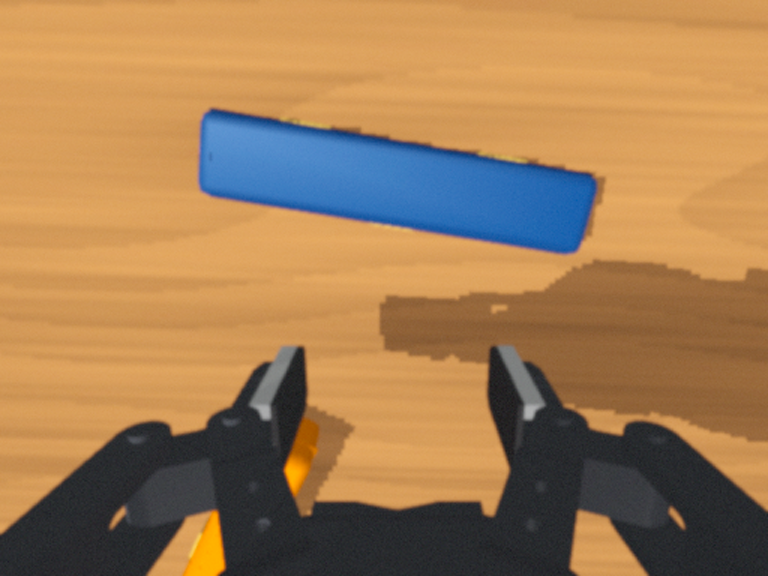

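The jaws are clear of the case on its far side, with the fingertips at enlarged wrist-view pixels (290,350) and (500,350). The orange case is well away. Next I'll lower and push the side towards −x.

Request:
drive_tool --steps '[[[0, 0, -1], 0, 0.4], [[0, 0, -0.8], 0, 0.4], [[0, 0, 0], 0, 0.4], [[-0.3, 0, 0], 0, 0.4], [[-0.3, 0, 0], 0, 0.4], [[-0.3, 0, 0], 0, 0.4], [[-0.3, 0, 0], 0, 0.4], [[-0.3, 0, 0], 0, 0.4], [[0, 0, 0], 0, 0.4], [[0, 0, 0], 0, 0.4]]'

```text
time: 10.48
eef_pos: [0.5738, -0.0633, 0.0088]
eef_rot: [0.696, 0.718, -0.0, -0.0]
force: [-0.5, 0.1, -0.0]
width: 0.703
```

```bash
python3 -c "
from h import *
st()
im,d=r.snapshot('wrist'); save('wrist4',im)"
```

```text
t 10.47 p [ 0.5738 -0.0633  0.0088] ang 1.603 q [ 0.696  0.718 -0.    -0.   ] F [-0.45  0.07 -0.  ] w 0.703 j [-0.23  0.25 -0.12  1.2  -0.   -0.26]
```

View pics/wrist4.png

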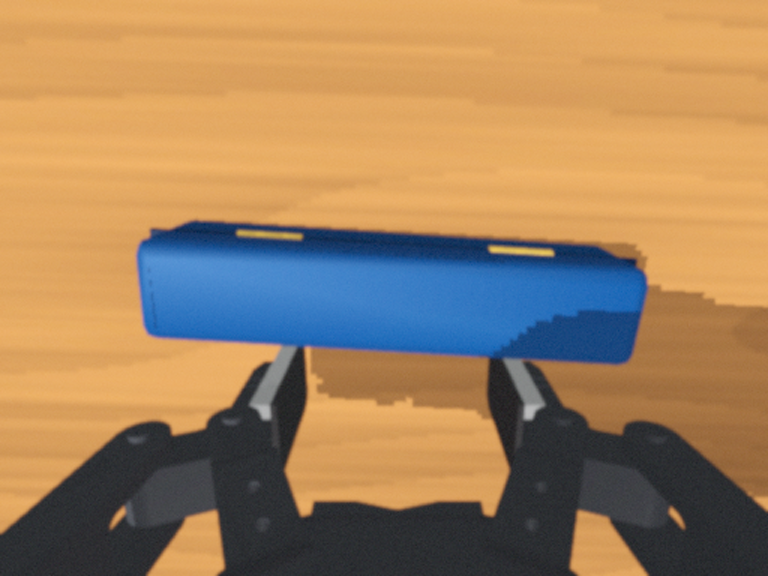

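The case has turned most of the way, with about 0.05 rad left, and the right-hand finger is in contact. I'll push on about 8 mm.

Request:
drive_tool --steps '[[[-0.16, 0, 0], 0, 0.4], [[-0.16, 0, 0], 0, 0.4], [[0, 0, 0], 0, 0.4], [[0, 0, 0], 0, 0.4]]'

```text
time: 11.02
eef_pos: [0.5658, -0.0633, 0.0088]
eef_rot: [0.696, 0.718, -0.0, -0.0]
force: [0.3, 0.7, -0.0]
width: 0.7
```

```bash
python3 -c "
from h import *
st()
im,d=r.snapshot('wrist'); save('wrist5',im)
im,d=r.snapshot('top'); save('top5',im);np.savez('top5.npz',im=im,d=d)"
```

```text
t 11.03 p [ 0.5658 -0.0633  0.0088] ang 1.603 q [ 0.696  0.718 -0.    -0.   ] F [ 0.29  0.67 -0.03] w 0.7 j [-0.23  0.23 -0.15  1.19 -0.   -0.26]
```

View pics/wrist5.png

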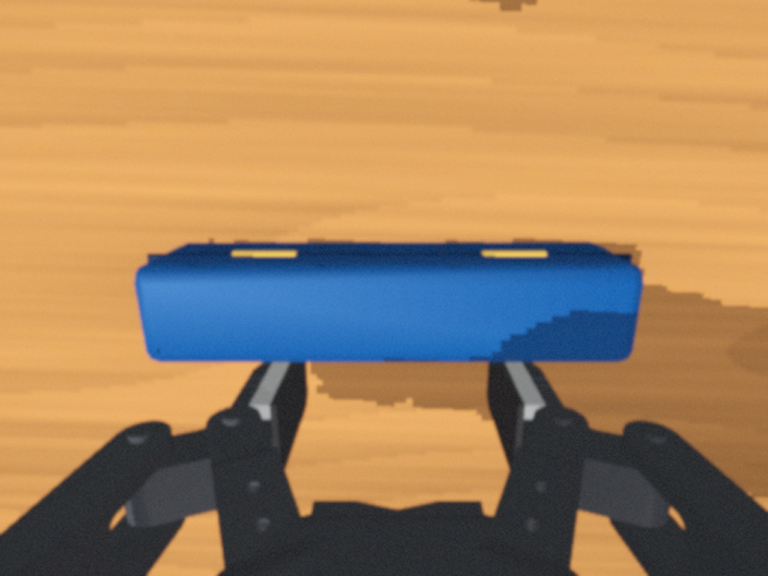

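View pics/top5.png

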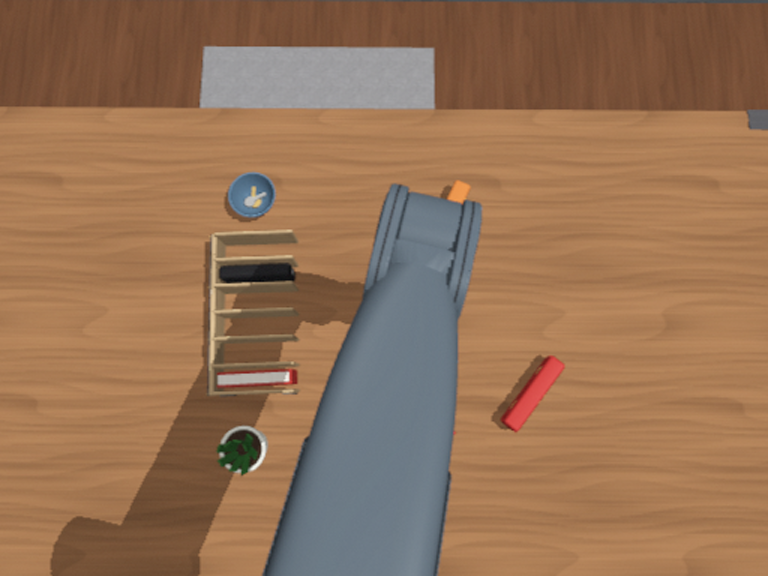

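The case is now flush with both fingers, at jaw angle 1.603 rad against 1.604 for the rack axis. I'll back off, rise, and swing to its rear end while turning the jaws across.

Request:
drive_tool --steps '[[[0.6, 0, 0], 0, 0.4], [[0.4, 0, 0], 0, 0.4], [[0, 0, 1], 0, 0.4], [[0, 0, 1], 0, 0.4], [[0, 0, 1], -1, 0], [[0, 0, 0], -1, -0.7], [[-0.2, -0.6, 0], -1, -0.7], [[-0.2, -0.6, 0], -1, -0.7], [[-0.2, -0.6, 0], -1, -0.7], [[-0.2, -0.6, 0], -1, -0.7], [[-0.2, -0.6, 0], -1, -0.7], [[-0.2, -0.6, 0], -1, -0.7]]'

```text
time: 12.62
eef_pos: [0.5609, -0.1538, 0.0838]
eef_rot: [0.949, 0.314, -0.0, -0.0]
force: [-0.5, -0.1, 0.7]
width: 0.152
```

Request:
drive_tool --steps '[[[-0.2, -0.6, 0], -1, -0.7], [[-0.2, -0.6, 0], -1, -0.7], [[0, -0.4, 0], -1, -0.7], [[0, 0, 0], -1, -0.7], [[0, 0, 0], -1, -0.7], [[0, 0, 0], -0.1, -0.7], [[0, 0, 0], 0, -0.7]]'

```text
time: 13.5
eef_pos: [0.551, -0.1932, 0.0837]
eef_rot: [1.0, 0.016, -0.0, -0.0]
force: [0.1, 0.4, -0.6]
width: 0.153
```

```bash
python3 -c "
from h import *
st()
for n in ['wrist','top','scene']:
  c=r.camera_info(n);im,d=r.snapshot(n); save(n+'6',im);np.savez(n+'6.npz',im=im,d=d,w=c['world_to_cam'])"
```

```text
t 13.5 p [ 0.551  -0.1932  0.0837] ang 0.032 q [ 1.     0.016 -0.    -0.   ] F [ 0.13  0.35 -0.61] w 0.153 j [-0.45  0.22 -0.01  1.35  0.    1.09]
```

View pics/wrist6.png

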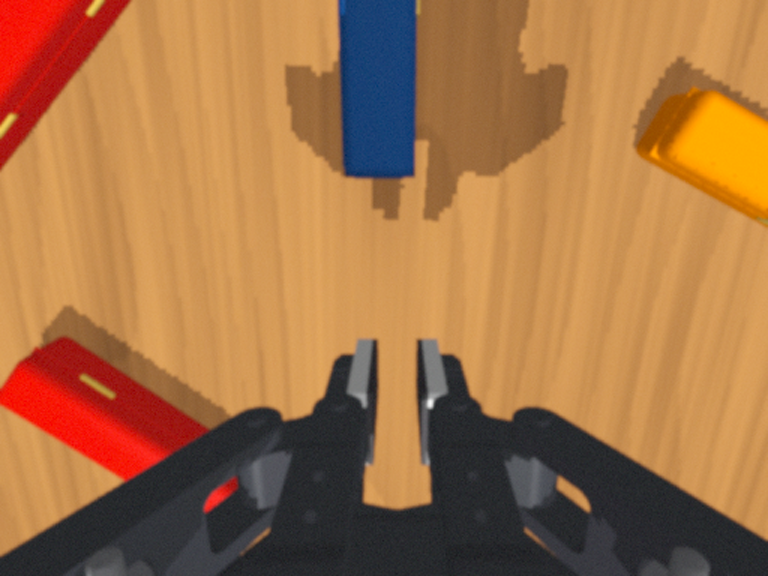

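View pics/top6.png

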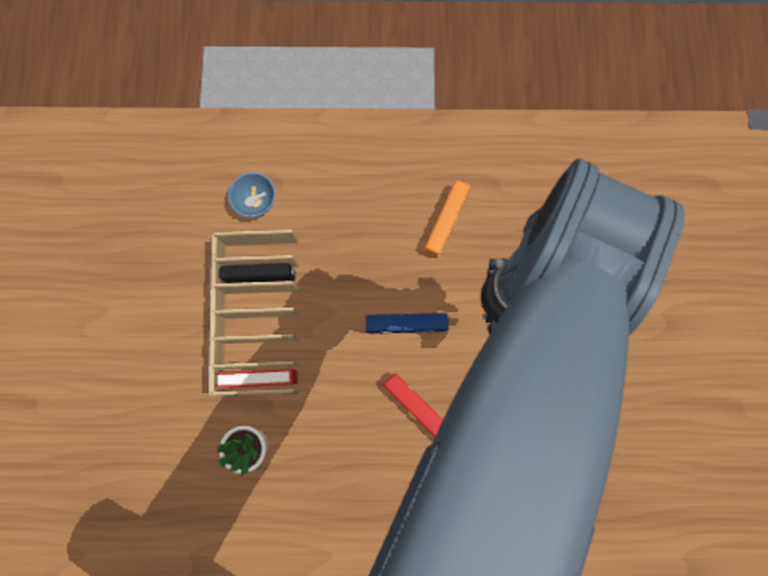

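Lucky view: the top camera sees the whole case at enlarged pixels (365–448, 314–333), roughly in line with gap 3. Next I'll measure it against the uprights either side.

```bash
cat > meas.py <<'E'
from h import *
def meas(f,lo=(150,-1)):
    z=np.load(f); im,d=z['im'],z['d']; c=r.camera_info('top'); T=np.linalg.inv(c['world_to_cam'])
    v,u=np.mgrid[:384,:512]
    P=np.stack([(u-c['cx'])/c['fx']*d,-(v-c['cy'])/c['fy']*d,-d],-1)@T[:3,:3].T+T[:3,3]
    hsv=cv2.cvtColor(im,cv2.COLOR_RGB2HSV)
    mb=(hsv[...,0]>100)&(hsv[...,0]<130)&(hsv[...,1]>120)&(u>140)&(u<310)&(v>195)&(v<235)&(d>0)&(P[...,2]>.028)
    q=P[mb]; rc=cv2.minAreaRect((q[:,:2]*1000).astype(np.float32)); print('case',mb.sum(),q.mean(0).round(4),rc)
    # slope by column centroid on z=.034
    pts=[]
    for uu in np.unique(u[mb]):
        vs=v[:,uu][mb[:,uu]]
        if len(vs)>=6: pts.append(onz(c,uu,vs.mean(),.034)[:2])
    pts=np.array(pts); k=np.polyfit(pts[:,1],pts[:,0],1); print('case line x=',k, 'y range',pts[:,1].min(),pts[:,1].max())
    m=(u>145)&(u<198)&(v>195)&(v<235)&(P[...,2]>.062)
    res=[]
    for a,b in((203,211),(221,231)):
        pp=[]
        for uu in range(150,196):
            vs=v[a:b,uu][m[a:b,uu]]
            if len(vs): pp.append(onz(c,uu,vs.mean(),.066)[:2])
        pp=np.array(pp)
        if len(pp)<5: continue
        kk=np.polyfit(pp[:,1],pp[:,0],1); res.append(kk); print('upright',len(pp),kk,'x@.187',np.polyval(kk,.187),'front y',pp[:,1].min())
    if len(res)==2:
        g=(res[0]+res[1])/2; print('gap line',g,'offset of case line @ .125,.187:',np.polyval(k,.125)-np.polyval(g,.125),np.polyval(k,.187)-np.polyval(g,.187))
        print('case minus gap at case centre',np.polyval(k,pts[:,1].mean())-np.polyval(g,pts[:,1].mean()))
if __name__=='__main__':
    import sys; meas(sys.argv[1])
E
python3 meas.py top6.npz
```

```text
case 558 [ 0.5377 -0.0648  0.0335] ((538.2648315429688, -65.86853790283203), (27.79475975036621, 132.7748260498047), 2.0360829830169678)
case line x= [-0.02639764  0.5358632 ] y range -0.1313799773800859 0.00017016395857556016
upright 45 [-0.04331434  0.5612431 ] x@.187 0.5531433205535708 front y 0.12442487928354655
upright 45 [-0.04041639  0.51695313] x@.187 0.5093952673285849 front y 0.12291741462743573
gap line [-0.04186537  0.53909812] offset of case line @ .125,.187: -0.0013014557197569276 -0.0003424563673456449
case minus gap at case centre -0.0042494641680767
```

```bash
python3 - <<'E'
from h import *
c=r.camera_info('wrist')
for p in [(345,176),(414,176),(342,60),(416,60)]: print(p,onz(c,p[0]/1.5,p[1]/1.5,.034).round(4))
# finger tips projected by assumed TCP: where does TCP project
W=c['world_to_cam']; q=W@np.array([*r.state()['eef_pos'],1]); print((c['cx']+c['fx']*q[0]/-q[2])*1.5,(c['cy']-c['fy']*q[1]/-q[2])*1.5)
E
```

```text
(345, 176) [ 0.528  -0.1361  0.034 ]
(414, 176) [ 0.5559 -0.1352  0.034 ]
(342, 60) [ 0.5269 -0.0931  0.034 ]
(416, 60) [ 0.5548 -0.0922  0.034 ]
397.5827275232392 362.6546301765225
```

The wrist camera puts the rear end centre at x=0.542, y=−0.136, matching the robot-frame estimate from the side push. The top camera reads about 2.5 mm lower in x, so I'll use its readings only relative to the rack. Next I'll lower behind the case and push it towards the gap mouth.

Request:
drive_tool --steps '[[[-0.36, 0, -1], 0.08, -0.7], [[0, 0, -1], 0, -0.7], [[0, 0, -0.9], 0, -0.7], [[0, 0.6, 0], 0, -0.7], [[0, 0.6, 0], 0, -0.7], [[0, 0.4, 0], 0, -0.7], [[-0.01, 0.4, 0], 0, -0.7], [[-0.01, 0.4, 0], 0, -0.7], [[-0.01, 0.4, 0], 0, -0.7], [[0, 0, 0], 0, -0.7], [[0, 0, 0], 0, -0.7]]'

```text
time: 15.02
eef_pos: [0.5409, -0.1231, 0.011]
eef_rot: [1.0, 0.02, -0.0, -0.0]
force: [0.4, -0.0, 0.3]
width: 0.152
```

```bash
cat > look.py <<'E'
from h import *
import sys
st()
for n in ['wrist','top','scene']:
  im,d=r.snapshot(n); save(n+sys.argv[1],im);np.savez(n+sys.argv[1]+'.npz',im=im,d=d)
from meas import meas
meas('top'+sys.argv[1]+'.npz')
E
python3 look.py 7
```

```text
t 15.03 p [ 0.5409 -0.1231  0.011 ] ang 0.04 q [ 1.    0.02 -0.   -0.  ] F [ 0.35 -0.04  0.32] w 0.152 j [-0.34  0.19 -0.19  1.19  0.    1.19]
case 505 [ 0.535  -0.0309  0.0383] ((513.121826171875, -31.858657836914062), (73.82258605957031, 119.4225845336914), 0.6885371208190918)
case line x= [-0.03731146  0.53433043] y range -0.08835847820947883 0.028018835443867837
upright 45 [-0.0407016  0.5607501] x@.187 0.5531388960582152 front y 0.12438264521595281
upright 45 [-0.04213243  0.51716538] x@.187 0.5092866164520553 front y 0.12291741462743573
gap line [-0.04141702  0.53895774] offset of case line @ .125,.187: -0.004114115149122188 -0.0038595708528859074
case minus gap at case centre -0.004751228173407118
```

View pics/wrist7.png

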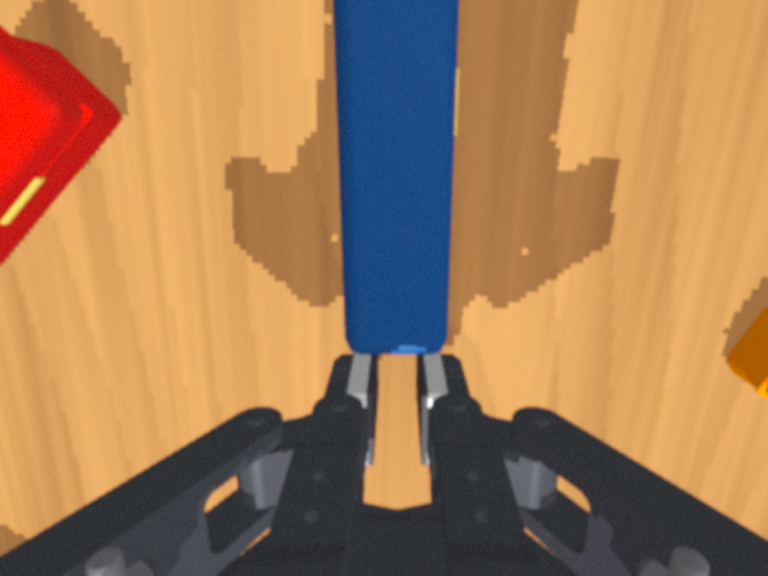

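View pics/top7.png

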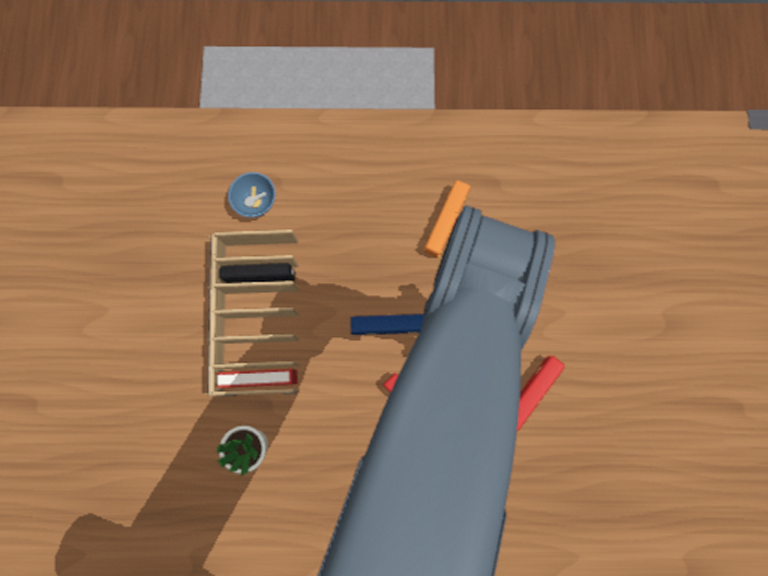

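```bash
sed -i 's/&(u<310)&(v>195)/\&(u<UM)\&(v>195)/; s/^from h import \*/from h import *\nUM=310/; s/(P\[...,2\]>.028)/(P[...,2]>.028)\&(P[...,2]<.04)/' meas.py
python3 - <<'E'
import meas
meas.UM=275; meas.meas('top7.npz'); meas.UM=310; meas.meas('top6.npz')
from h import *
im=np.load('top7.npz')['im']; save('c7',im[190:250,130:300],4.6)
E
```

```text
case 436 [ 0.5351 -0.0231  0.0333] ((535.2335205078125, -22.909534454345703), (27.324901580810547, 102.11815643310547), 2.3777360916137695)
case line x= [-0.03184718  0.53437386] y range -0.07316998381443164 0.028018835443867837
upright 45 [-0.0407016  0.5607501] x@.187 0.5531388960582152 front y 0.12438264521595281
upright 45 [-0.04213243  0.51716538] x@.187 0.5092866164520553 front y 0.12291741462743573
gap line [-0.04141702  0.53895774] offset of case line @ .125,.187: -0.0033876501996351616 -0.0027943202993460092
case minus gap at case centre -0.004800121342988906
case 558 [ 0.5377 -0.0648  0.0335] ((538.2648315429688, -65.86853790283203), (27.79475975036621, 132.7748260498047), 2.0360829830169678)
case line x= [-0.02639764  0.5358632 ] y range -0.1313799773800859 0.00017016395857556016
upright 45 [-0.04331434  0.5612431 ] x@.187 0.5531433205535708 front y 0.12442487928354655
upright 45 [-0.04041639  0.51695313] x@.187 0.5093952673285849 front y 0.12291741462743573
gap line [-0.04186537  0.53909812] offset of case line @ .125,.187: -0.0013014557197569276 -0.0003424563673456449
case minus gap at case centre -0.0042494641680767
```

View pics/c7.png

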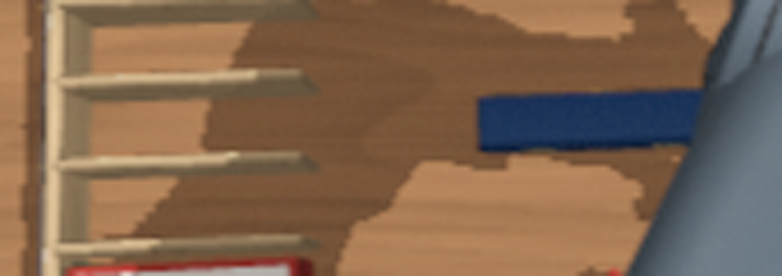

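```bash
python3 - <<'E'
from h import *
c=r.camera_info('top'); print(np.linalg.inv(c['world_to_cam'])[:3,3])
def proj(p):
    q=c['world_to_cam']@np.array([*p,1]); return np.array([c['cx']+c['fx']*q[0]/-q[2],c['cy']-c['fy']*q[1]/-q[2]])
f=lambda p:((p-[130,190])*4.6).round(1)
for z in (.034,.066,0): print(z,f(proj((.535,.028,z))),f(proj((.535,.125,z))))
# colour profile of column across uprights near front
im=np.load('top7.npz')['im'].astype(int)
for u in (160,175,185): print(u,[(v,im[v,u].tolist()) for v in range(203,231)])
E
```

```text
[ 0.42806471 -0.02171035  0.9105212 ]
0.034 [478.4 118.2] [301.8 117.3]
0.066 [475.  110.9] [292.  109.9]
0 [481.6 125.4] [311.6 124.6]
160 [(203, [181, 133, 92]), (204, [180, 132, 89]), (205, [181, 132, 91]), (206, [209, 180, 139]), (207, [197, 170, 131]), (208, [132, 110, 82]), (209, [108, 90, 67]), (210, [108, 92, 68]), (211, [107, 90, 66]), (212, [164, 120, 82]), (213, [173, 126, 86]), (214, [173, 126, 86]), (215, [174, 127, 88]), (216, [171, 125, 86]), (217, [172, 126, 85]), (218, [174, 127, 87]), (219, [177, 129, 89]), (220, [176, 130, 88]), (221, [175, 127, 87]), (222, [176, 129, 89]), (223, [164, 119, 82]), (224, [206, 178, 137]), (225, [196, 169, 130]), (226, [134, 112, 83]), (227, [110, 91, 67]), (228, [128, 101, 74]), (229, [176, 129, 90]), (230, [180, 133, 91])]
175 [(203, [185, 137, 96]), (204, [183, 134, 92]), (205, [181, 143, 103]), (206, [205, 177, 138]), (207, [179, 153, 117]), (208, [126, 105, 78]), (209, [108, 90, 66]), (210, [110, 92, 69]), (211, [127, 98, 69]), (212, [149, 106, 73]), (213, [153, 109, 73]), (214, [128, 91, 61]), (215, [119, 83, 57]), (216, [118, 8
[... 250 characters left out ...]
 64]), (228, [116, 87, 61]), (229, [122, 87, 59]), (230, [122, 85, 57])]
185 [(203, [123, 86, 57]), (204, [124, 87, 60]), (205, [182, 155, 117]), (206, [177, 152, 115]), (207, [130, 110, 81]), (208, [106, 88, 65]), (209, [103, 86, 64]), (210, [101, 86, 63]), (211, [113, 84, 58]), (212, [116, 82, 55]), (213, [120, 85, 57]), (214, [120, 85, 57]), (215, [121, 85, 58]), (216, [119, 83, 56]), (217, [119, 83, 56]), (218, [117, 83, 56]), (219, [116, 83, 57]), (220, [120, 83, 57]), (221, [119, 83, 56]), (222, [119, 82, 56]), (223, [151, 127, 94]), (224, [135, 114, 85]), (225, [107, 91, 68]), (226, [103, 85, 63]), (227, [107, 85, 62]), (228, [121, 87, 60]), (229, [124, 87, 60]), (230, [122, 86, 56])]
```

The case is square to the rack but sits about 3 mm low in x against the gap line. I'll push on with a slight +x drift and check again at the mouth.

Request:
drive_tool --steps '[[[0.02, 0.4, 0], 0, -0.7], [[0.02, 0.4, 0], 0, -0.7], [[0.02, 0.4, 0], 0, -0.7], [[0.02, 0.4, 0], 0, -0.7], [[0.02, 0.4, 0], 0, -0.7], [[0.02, 0.4, 0], 0, -0.7], [[0, 0, 0], 0, -0.7], [[0, 0, 0], 0, -0.7]]'

```text
time: 16.18
eef_pos: [0.5443, -0.0632, 0.0114]
eef_rot: [1.0, 0.02, 0.0, 0.0]
force: [-0.2, 0.2, -1.0]
width: 0.147
```

```bash
sed -i 's/^meas(/import meas as M; M.UM=int(sys.argv[2]); M.meas(/' look.py; python3 look.py 8 250; python3 -c "
from h import *
im=np.load('top8.npz')['im']; save('c8',im[190:250,130:300],4.6)"
```

```text
t 16.18 p [ 0.5443 -0.0632  0.0114] ang 0.04 q [1.   0.02 0.   0.  ] F [-0.16  0.21 -1.03] w 0.147 j [-0.24  0.17 -0.21  1.19 -0.    1.29]
case 315 [0.5373 0.0509 0.0334] ((537.74658203125, 49.595664978027344), (27.482763290405273, 73.99784851074219), 1.5133123397827148)
case line x= [-0.03196632  0.53876211] y range 0.015402775352792775 0.08615605149398019
upright 45 [-0.04498586  0.56165103] x@.187 0.5532386722854095 front y 0.12442487928354655
upright 45 [-0.0386846   0.51648121] x@.187 0.5092471885775983 front y 0.12291741462743573
gap line [-0.04183523  0.53906612] offset of case line @ .125,.187: 0.0009296051349820811 0.001541477391398649
case minus gap at case centre 0.00019698038508797477
```

View pics/c8.png

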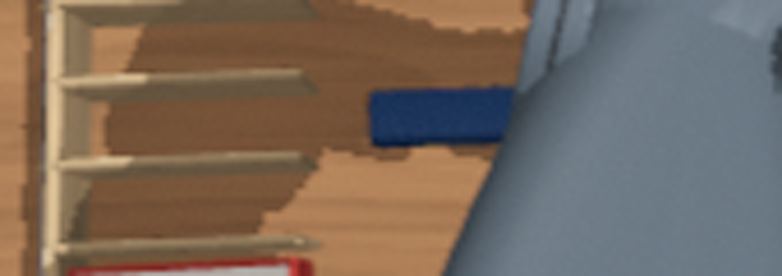

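View pics/scene8.png

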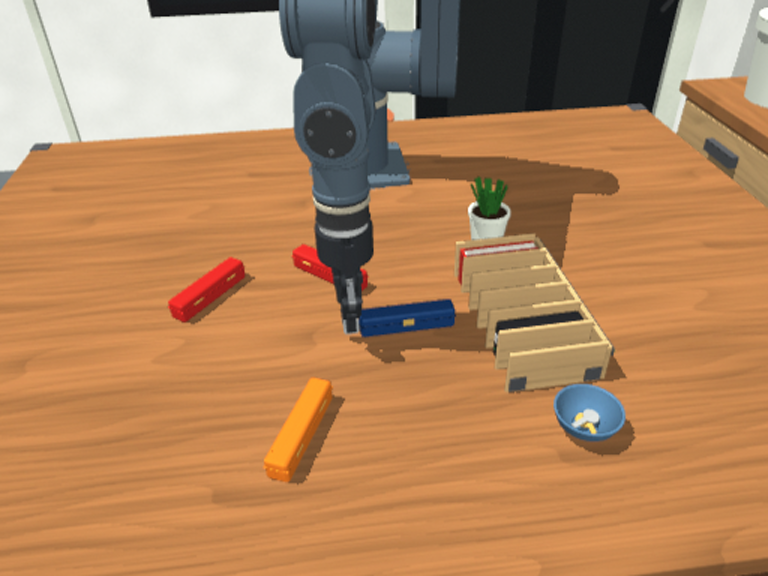

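The case front is now centred on the gap line, with about 0–1 mm offset and a slope difference of 0.01. I'll push along the rack axis into the mouth.

Request:
drive_tool --steps '[[[-0.018, 0.4, 0], 0, -0.7], [[-0.018, 0.4, 0], 0, -0.7], [[-0.018, 0.4, 0], 0, -0.7], [[-0.018, 0.4, 0], 0, -0.7], [[-0.018, 0.4, 0], 0, -0.7], [[-0.018, 0.4, 0], 0, -0.7], [[-0.018, 0.4, 0], 0, -0.7], [[0, 0, 0], 0, -0.7], [[0, 0, 0], 0, -0.7]]'

```text
time: 17.45
eef_pos: [0.5409, 0.0069, 0.0111]
eef_rot: [1.0, 0.02, -0.0, -0.0]
force: [0.4, 0.3, -0.4]
width: 0.151
```

```bash
python3 look.py 9 200; python3 -c "
from h import *
im=np.load('top9.npz')['im']; save('c9',im[190:250,130:300],4.6)"
```

```text
t 17.45 p [0.5409 0.0069 0.0111] ang 0.04 q [ 1.    0.02 -0.   -0.  ] F [ 0.36  0.33 -0.38] w 0.151 j [-0.11  0.16 -0.23  1.19  0.    1.42]
case 82 [0.5333 0.1477 0.0335] ((533.7803955078125, 148.18043518066406), (25.86777687072754, 18.284265518188477), 2.6743273735046387)
case line x= [-0.09160777  0.54672021] y range 0.1391524011812888 0.156787337628779
upright 46 [-0.02825495  0.55837589] x@.187 0.5530922161897491 front y 0.12189468676814243
upright 46 [0.00660808 0.50745665] x@.187 0.5086923618943936 front y 0.12032841190099731
gap line [-0.01082344  0.53291627] offset of case line @ .125,.187: 0.0037058982064639423 -0.001302730359918014
case minus gap at case centre 0.0018496618852158475
```

View pics/c9.png

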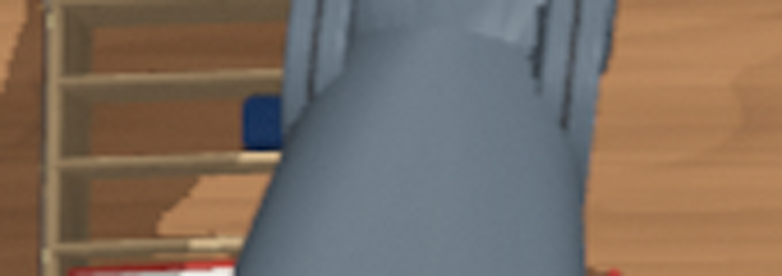

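View pics/wrist9.png

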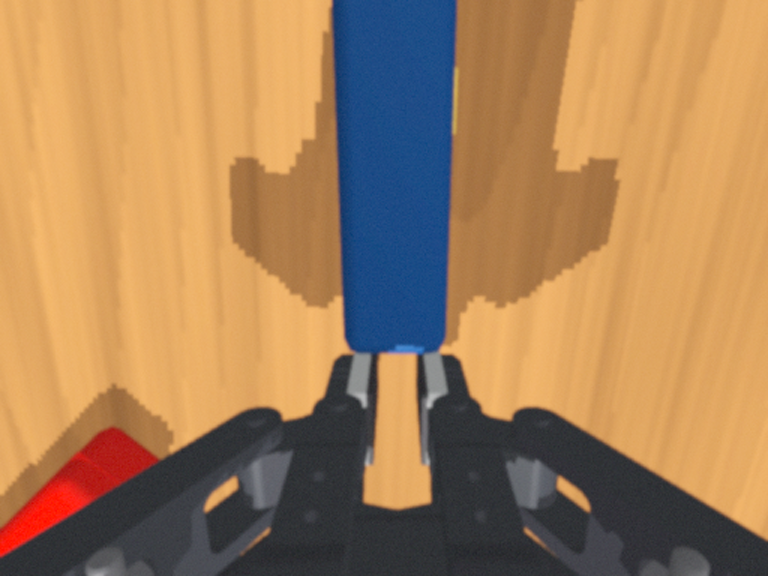

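The front end is about 35 mm inside gap 3, with no side force. Pushing on.

Request:
drive_tool --steps '[[[-0.016, 0.4, 0], 0, -0.7], [[-0.016, 0.4, 0], 0, -0.7], [[-0.016, 0.4, 0], 0, -0.7], [[-0.016, 0.4, 0], 0, -0.7], [[-0.016, 0.4, 0], 0, -0.7], [[-0.016, 0.4, 0], 0, -0.7], [[-0.016, 0.4, 0], 0, -0.7], [[0, 0, 0], 0, -0.7]]'

```text
time: 18.6
eef_pos: [0.5382, 0.0777, 0.0113]
eef_rot: [1.0, 0.021, 0.0, -0.0]
force: [-0.1, 0.6, 0.0]
width: 0.15
```

Request:
drive_tool --steps '[[[-0.008, 0.2, 0], 0, -0.7], [[-0.008, 0.2, 0], 0, -0.7], [[-0.008, 0.2, 0], 0, -0.7], [[0, 0, 0], 0, -0.7]]'

```text
time: 19.1
eef_pos: [0.5376, 0.0922, 0.0113]
eef_rot: [1.0, 0.02, 0.0, -0.0]
force: [0.3, -0.2, 0.1]
width: 0.148
```

```bash
python3 look.py 10 200; python3 -c "
from h import *
im=np.load('scene10.npz')['im']; save('c10',im[120:300,240:460],3.4)"
```

```text
t 19.1 p [0.5376 0.0922 0.0113] ang 0.041 q [ 1.    0.02  0.   -0.  ] F [ 0.32 -0.24  0.07] w 0.148 j [ 0.05  0.17 -0.21  1.19  0.    1.58]
case 0 [nan nan nan] ((0.0, 0.0), (0.0, 0.0), 0.0)meas.py:9: RuntimeWarning: Mean of empty slice.
  q=P[mb]; rc=cv2.minAreaRect((q[:,:2]*1000).astype(np.float32)); print('case',mb.sum(),q.mean(0).round(4),rc)
  ret = um.true_divide(
Traceback (most recent call last):
  File "look.py", line 7, in <module>
    import meas as M; M.UM=int(sys.argv[2]); M.meas('top'+sys.argv[1]+'.npz')
                                             ~~~~~~^^^^^^^^^^^^^^^^^^^^^^^^^^
  File "meas.py", line 15, in meas
    pts=np.array(pts); k=np.polyfit(pts[:,1],pts[:,0],1); print('case line x=',k, 'y range',pts[:,1].min(),pts[:,1].max())
                                    ~~~^^^^^
IndexError: too many indices for array: array is 1-dimensional, but 2 were indexed
```

View pics/c10.png

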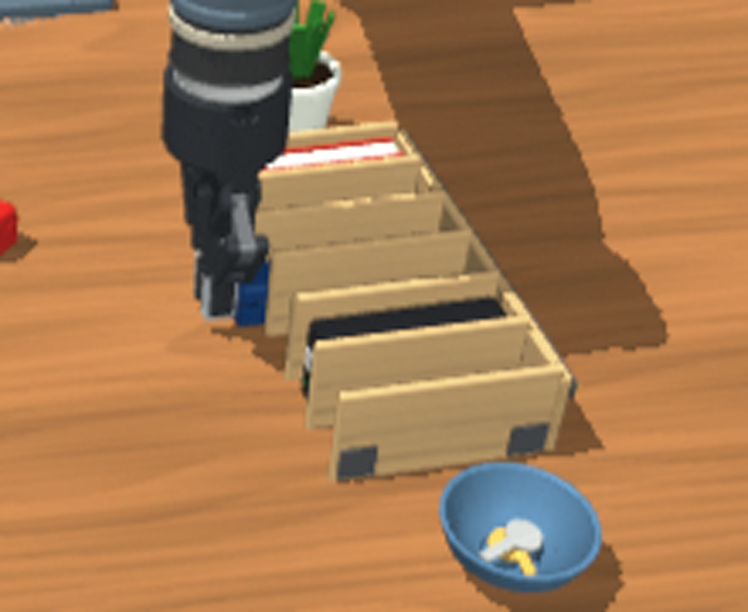

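View pics/wrist10.png

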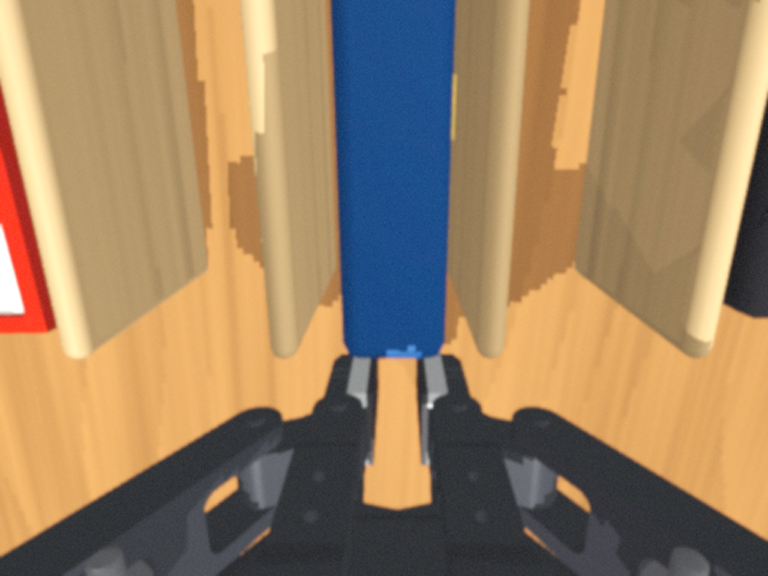

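The case sits centred between upright_2 and upright_3. I'll do the last ~10 mm in small steps, watching for the force to rise.

Request:
drive_tool --steps '[[[-0.006, 0.15, 0], 0, -0.7], [[-0.006, 0.15, 0], 0, -0.7], [[0, 0, 0], 0, -0.7]]'

```text
time: 19.62
eef_pos: [0.5373, 0.0996, 0.0113]
eef_rot: [1.0, 0.02, -0.0, -0.0]
force: [-0.3, -0.5, 0.4]
width: 0.151
```

Request:
drive_tool --steps '[[[-0.004, 0.1, 0], 0, -0.7], [[0, 0, 0], 0, -0.7]]'

```text
time: 19.88
eef_pos: [0.5374, 0.0998, 0.0113]
eef_rot: [1.0, 0.02, 0.0, 0.002]
force: [0.4, -5.2, 0.7]
width: 0.153
```

Request:
drive_tool --steps '[[[-0.002, 0.06, 0], 0, -0.7], [[0, 0, 0], 0, -0.7]]'

```text
time: 20.12
eef_pos: [0.5374, 0.0998, 0.0114]
eef_rot: [1.0, 0.019, 0.0, 0.004]
force: [-0.7, -8.5, 0.6]
width: 0.152
```

The push stopped at y=0.0998 and the reaction rose to 8.5 N, so the case has met the back panel. I'll withdraw and look.

Request:
drive_tool --steps '[[[0, -0.4, 0], 0, -0.7], [[0, -0.8, 0], 0, -0.7], [[0, -0.8, 0.4], 0, -0.7], [[0, -1, 1], 0, -0.7], [[0, -1, 1], 0, -0.7], [[0, -1, 1], 0, -0.7], [[0, -1, 1], 0, -0.7], [[0, -1, 0.5], 0, -0.7], [[0, -1, 0], 0, -0.7], [[0, -1, 0], 0, -0.7], [[0, -1, 0], 0, -0.7], [[0, 0, 0], 0, -0.7]]'

```text
time: 21.62
eef_pos: [0.537, -0.1493, 0.1346]
eef_rot: [1.0, 0.018, 0.0, 0.0]
force: [-0.3, 0.7, -0.3]
width: 0.148
```

```bash
python3 look.py 11 215; python3 - <<'E'
from h import *
im=np.load('top11.npz')['im']; save('c11',im[110:310,120:300],3); im=np.load('scene11.npz')['im']; save('c11s',im[120:300,240:460],3.4)
E
```

```text
t 21.62 p [ 0.537  -0.1493  0.1346] ang 0.037 q [1.    0.018 0.    0.   ] F [-0.27  0.72 -0.32] w 0.148 j [-0.39  0.13 -0.    1.43 -0.    1.14]
case 589 [0.5318 0.1806 0.0334] ((532.0143432617188, 180.24420166015625), (27.869775772094727, 136.49441528320312), 2.129472017288208)
case line x= [-0.03844486  0.53868519] y range 0.11388597792271081 0.24748217500918462
upright 45 [-0.04420657  0.56162232] x@.187 0.553355689499812 front y 0.12442487928354655
upright 45 [-0.04085549  0.51694939] x@.187 0.5093094118766238 front y 0.12291741462743573
gap line [-0.04253103  0.53928585] offset of case line @ .125,.187: -8.98948819495482e-05 0.00016344771448495443
case minus gap at case centre 0.00013790538885938286
```

View pics/c11.png

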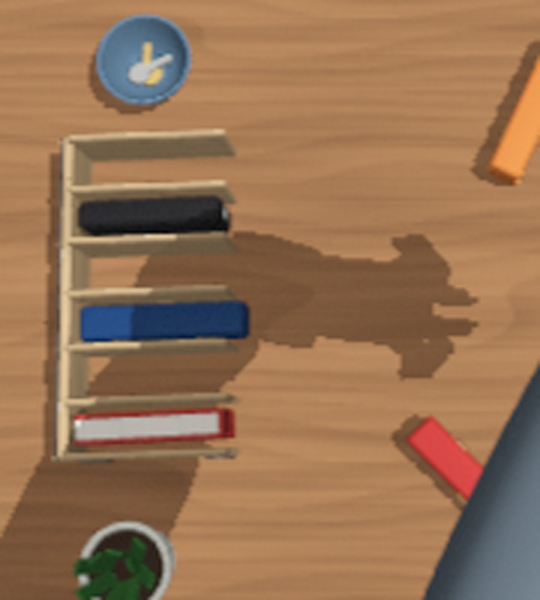

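View pics/c11s.png

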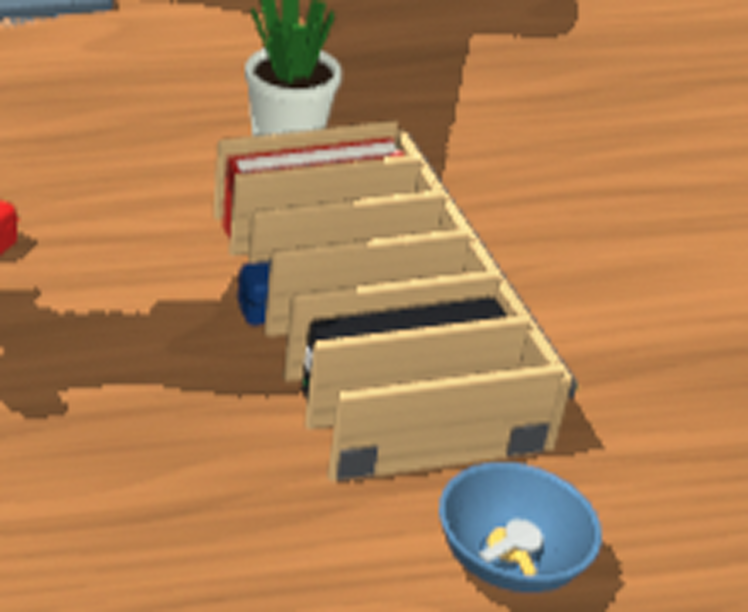

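```bash
python3 - <<'E'
from h import *
a=np.load('top0.npz')['im'].astype(int);b=np.load('top11.npz')['im'].astype(int)
for n,(u0,u1,v0,v1) in dict(bowl=(148,186,112,148),pb=(146,198,175,187),diary=(143,199,246,258)).items():
    print(n,np.abs(a-b)[v0:v1,u0:u1].mean().round(2))
def pot(i): 
    g=i[275:325,125:190]; m=(g.min(-1)>190); return np.argwhere(m).mean(0)
print(pot(a),pot(b)); print(r.close_job())
E
```

```text
bowl 10.45
pb 5.56
diary 33.75
[21.10280374 42.04672897] [nan nan]
the job is handed in; nothing more can be done
None<stdin>:6: RuntimeWarning: Mean of empty slice.
  ret = um.true_divide(
```

The blue case is home in the third gap from the plant end, and the job is handed in at about 21.8 s of the 72 s allowed; no verdict is reported.

- **Counting:** I touched upright_0, upright_1 and upright_2 in that order, with contact at z = 65.7 mm and 11–13 N each time.
- **Pushing:** I squared the case to the rack with a two-finger side push. I then pushed it in by its rear end, without gripping or lifting it, until it stopped with an 8.5 N reaction.
- **Case position:** The last top view puts it about 0.1 mm off the gap's middle line and within about 0.005 rad of it. Its top is at 33 mm, so it lies flat, with about 10 mm sticking out in front. The gripper was well clear of everything.
- **Check that failed:** My pixel comparison for the plant, bowl, diary and power bank told me nothing. The arm's shadow had changed the brightness, and the pot's colour mask came back empty. I judged these only by eye: all four look where they were, and the arm was never driven into them.
- **Cameras disagreed:** The top camera read about 2.5 mm lower in x than the wrist camera and the robot. I used its readings only relative to the rack.

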